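Switch the desk lamp on at the back of the power box, by feel

ROBOT

A 7-joint arm with a two-finger parallel gripper is mounted at the origin on the work surface; the furniture and walls round the work are solid. World frame = base frame: x ahead of the robot, y to its left, z up, the work surface at z = 0. Lengths are in mm, angles in rad, forces in N, time in s.
With the tool pointing down it reaches from about 425 to 925 mm from the base axis. Payload 6.8 kg.
Tool frame: the origin (TCP) lies between the finger pads; the fingertips stand 14 mm ahead of it and the grasp point (between the pads) lies 5 mm behind it; y points along the fingers, x is the direction in which the jaws open and shut, and the axes are right-handed (so a half turn about y gives the same grasp; the last joint's range is limited). The gripper opens to 88 mm and grips with 3 to 60 N. Pads are 20 mm wide; open, the fingers measure 115 mm over their backs; the gripper's body (75 mm by 178 mm) begins 61 mm behind the grasp point.
Start: joints at [-1.248, 0.477, 0.022, 1.555, -0.011, 1.109, -0.083], TCP at [281.877, 613.345, 236.664] pointing down, gripper open.
Joint ranges: [-2.96, 2.96], [-0.34, 2.1], [-1.41, 1.46], [0.24, 2.44], [-1.37, 4.51], [0.17, 1.92], [-2.96, 2.96]. Speed limits (rad/s): [2.39, 2.39, 3.14, 3.14, 3.14, 3.14, 3.14].

INTERFACE

Orientations are given as a unit quaternion [w, x, y, z].
In Python, from workcell import manip gives the robot as it stands. The module is installed in compiled form; this text tells all that it offers. Calls block until the motion is done:
- manip.move_ptp(position, orientation): joint-space move of the TCP to a pose.
- manip.move_l(position, ori=None, feed=150): straight line of the TCP; ori=None keeps the orientation; feed is the mean speed in mm/s.
- manip.movej(angles): joint-space move.
- manip.grip(opening, force=None): finger opening in mm; force is the grip in N (None keeps the last); returns when the fingers have stopped.
- manip.sleep(seconds).
- manip.inverse_kinematics(position, orientation): joint angles nearest the present ones, or None.
- manip.get_image(name): name is "scene" or "top"; returns a dict with "frame" (480x640x3 uint8, blue, green, red), "fx", "fy", "cx", "cy" (pixels), "xyz" and "rotation" of the camera in the world. Camera axes: x right, y up, looking along -z (the intrinsics and any distortion apply to the point x, -y, -z); pixel columns grow to the right and rows downward; lengths in mm; the calibration is good to about 2 mm. A picture is of the moment at which its call begins. There is no depth.
A pose or a line that the arm cannot do raises manip.MotionError and nothing moves.
- manip.finish_job(): hands the job in, once; it reports no verdict.
Readings, each from a call of its own:
- manip.current_clock(): time.
- manip.current_qpos(): joint angles.
- manip.current_qvel(): joint speeds.
- manip.current_joint_torque(): joint torques, N m.
- manip.current_position(): TCP position.
- manip.current_eef_rot(): TCP orientation.
- manip.current_force(): force on the tool from outside, world axes, zero at the start.
- manip.current_ft_torque(): the same for the moment, N m.
- manip.current_grip_width(): finger opening in mm.
Only numpy, scipy, OpenCV 4.12 (cv2) and the standard library are available. Lean on these libraries where they do the work, as an engineer would, in place of code of your own. Each camera call takes 0.05 s, during which the arm holds its last target.

TASK

Switch on the desk lamp at the white power box: reach over to the back of the box, feel for the left-hand of its two toggle switches (left as seen from the robot) and push its bat down past the middle so that it snaps over and stays down. Leave the right-hand switch up, be gentle with the box, and do not shift the tape roll, the stapler or the USB stick that lies on the box.

Things in the scene. Friction and masses are not known exactly. Their poses are not given: they have to be found in the camera images.
- power_box: White desktop power box, sockets in its front, fixed to the desk: 90 (x) x 220 (y) x 100 (z) mm. Origin: centre of its underside; x to its rear face (at x = +45 mm), y to its left end as seen from the robot, z up. Two alike toggle switches stick out of the rear; where along it differs each time and is not told: lamp switch between y = +20 and +90 mm, charger switch between y = -90 and -35 mm.
- rear_line (a point): Middle of the power box's rear face, 70 mm above the desk, axes as the box's. The bats' pivots are at this height, level, along y. A bat is a round steel bar 12 mm thick with a black ball 18 mm across centred at its tip, 65 mm from the pivot. Up, it leans 0.4 rad above level: ball centre 60 mm behind the face and 95 mm above the desk; 40 mm behind the face the bar's axis is 87 mm high.
- lamp_switch (a joint): Angle of the left-hand bat (rad): 0 up (off, start), 0.4 level, 0.8 down (on; ball centre 45 mm above the desk). Rigid sideways: a fingertip whose end is 70 to 80 mm above the desk, sliding along y behind the box, stops against the bar. A spring holds it at both ends: pushing down takes at first 4 N at the ball or 6 N 40 mm behind the face, then less; past level it snaps down.
- charger_switch (a joint): Angle of the right-hand bat (rad), alike: 0 up (off), 0.4 level, 0.8 down. Starts up and must stay up.
- usb_center (a point): Centre of a loose black USB stick, 45 x 39 x 8 mm, lying on the right-hand half of the power box's top; leave it alone.
- tape_center (a point): Centre of a loose roll of tan tape lying flat on the desk behind the power box, 104 mm across, 25 mm high; leave it alone.
- stapler_center (a point): Centre of a loose stapler standing on the desk behind the power box, 148 x 63 x 44 mm; leave it alone.

How it is judged:
By the outcome, as a careful person would: the job done as asked, in the order asked, and still so for the second after the job is handed in, with the robot touching nothing.
It also fails if it takes over 38 s, if anything falls off the work surface, if the arm or the gripper's body presses on something with over 40 N, if the wrist force passes 120 N, or if a joint passes its speed limit or range.

## Working session

There is one attempt and no reset: what is moved stays moved. The work goes in short steps, each a Python script; the robot and the scene stay as the last script left them, time stands still between calls to the robot, and variables do not carry over. Pictures are saved under pics/ and viewed, and the job is handed in when it is done.

```bash
mkdir -p pics; python3 - <<'E'
from workcell import manip
import cv2
for n in("scene","top"):
    d=manip.get_image(n); cv2.imwrite(f"pics/{n}0.png",d["frame"])
    print(n,{k:v for k,v in d.items() if k!="frame"})
print(manip.current_clock(),manip.current_position(),manip.current_eef_rot(),manip.current_force(),manip.current_grip_width())
E
```

```text
scene {'fx': 625.0804397042195, 'fy': 625.0804397042195, 'cx': 308.398593010764, 'cy': 243.01217747668431, 'xyz': array([  13.43045071, -361.5557165 ,  583.69798954]), 'rotation': array([ 0.78546377,  0.40306846, -0.21024826, -0.41997398])}
top {'fx': 469.43709590672296, 'fy': 469.43709590672296, 'cx': 324.6833782946016, 'cy': 242.54095548947862, 'xyz': array([340.90304314,  58.4095219 , 899.70130891]), 'rotation': array([-0.6168965 , -0.10033094,  0.12544031,  0.77047851])}
0.1 [281.69582671 612.85480937 235.82643193] [-0.5949751   0.59564925  0.38113552 -0.38202398] [-0.27011665  0.13074611  0.34252818] 87.8837236107944
```

View pics/scene0.png

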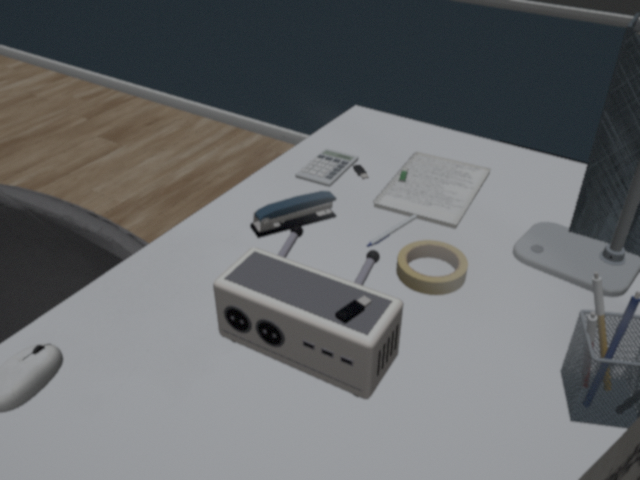

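View pics/top0.png

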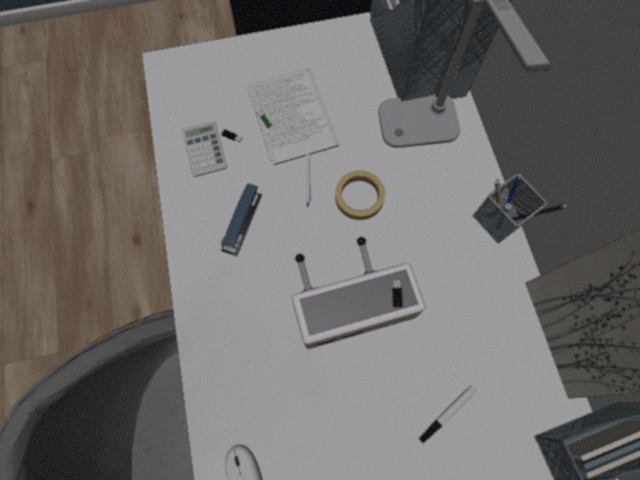

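The scene picture shows the box with both bats up: left ball at about (296,232), right ball at (373,256). The stapler is at (293,211), the tape at (432,267) and the USB stick at (352,308). In the top picture the left ball is at (300,258), the right ball at (361,241), the stapler at (240,218) and the tape at (360,194). Next I measure by masks and rays.

```bash
cat > h.py <<'E'
import numpy as np,cv2
from scipy.spatial.transform import Rotation as R
CAM={"scene":(625.08044,308.3986,243.01218,np.array([13.43045,-361.55572,583.69799]),[0.78546377,0.40306846,-0.21024826,-0.41997398]),
"top":(469.4371,324.68338,242.54096,np.array([340.90304,58.40952,899.70131]),[-0.6168965,-0.10033094,0.12544031,0.77047851])}
def rot(q): return R.from_quat([q[1],q[2],q[3],q[0]])
def ray(n,p):
    f,cx,cy,o,q=CAM[n]; d=np.array([(p[0]-cx)/f,-(p[1]-cy)/f,-1.]); d=rot(q).apply(d); return o,d/np.linalg.norm(d)
def onz(n,p,z):
    o,d=ray(n,p); return o+d*(z-o[2])/d[2]
def proj(n,P):
    f,cx,cy,o,q=CAM[n]; v=rot(q).inv().apply(np.asarray(P)-o); return np.array([cx-f*v[0]/v[2],cy+f*v[1]/v[2]])
def tri(p1,p2):
    o1,d1=ray("scene",p1);o2,d2=ray("top",p2)
    A=np.array([d1,-d2]).T; t=np.linalg.lstsq(A,o2-o1,rcond=None)[0]
    a,b=o1+t[0]*d1,o2+t[1]*d2; return (a+b)/2,np.linalg.norm(a-b)
E
python3 - <<'E'
from h import *
np.set_printoptions(precision=1,suppress=True)
im={n:cv2.imread(f"pics/{n}0.png") for n in CAM}
def blob(n,x,y,r,th):
    g=cv2.cvtColor(im[n],cv2.COLOR_BGR2GRAY)[y-r:y+r,x-r:x+r]
    m=(g<th).astype(np.uint8); k,l,s,c=cv2.connectedComponentsWithStats(m)
    i=1+np.argmax(s[1:,4]); return c[i]+[x-r,y-r],s[i]
for nm,a,b in(("L",(296,232),(300,258)),("R",(373,256),(361,241))):
    A=blob("scene",*a,10,60);B=blob("top",*b,10,60);print(nm,A,B,tri(A[0],B[0]),onz("top",B[0],95),onz("scene",A[0],95))
# dark grey top panel in top view
g=cv2.cvtColor(im["top"],cv2.COLOR_BGR2GRAY); m=np.zeros_like(g)
m[255:350,285:430]=(g[255:350,285:430]<125)
k,l,s,c=cv2.connectedComponentsWithStats(m);i=1+np.argmax(s[1:,4]);mm=(l==i).astype(np.uint8)
cn=max(cv2.findContours(mm,0,2)[0],key=cv2.contourArea); r=cv2.minAreaRect(cn);bx=cv2.boxPoints(r);print("panel",bx)
P=np.array([onz("top",p,100) for p in bx]);print(P,P.mean(0),np.linalg.norm(P-np.roll(P,-1,0),axis=1))
hsv=cv2.cvtColor(im["top"],cv2.COLOR_BGR2HSV)
v=np.hstack([cv2.resize(im["top"][150:360,200:440],None,fx=3,fy=2.8*1.07)]);cv2.imwrite("pics/crop1.png",cv2.resize(im["top"][160:360,210:450],(720,600),interpolation=2))
cv2.imwrite("pics/crop2.png",cv2.resize(im["scene"][180:390,200:480],(800,600),interpolation=2))
E
```

```text
L (array([295. , 226.6]), array([  0,   0,  20,  14, 171], dtype=int32)) (array([299.4, 257.9]), array([ 6,  6,  8,  8, 47], dtype=int32)) (array([583. ,  49.6, 102.6]), np.float64(0.8703112865032681)) [585.   49.9  95. ] [592.4  55.9  95. ]
R (array([373.1, 255.4]), array([ 4,  6, 11, 10, 64], dtype=int32)) (array([361. , 240.9]), array([ 7,  7,  7,  7, 44], dtype=int32)) (array([592.8, -66.1,  95.1]), np.float64(2.058539347993962)) [592.  -65.3  95. ] [593.9 -66.6  95. ]
panel [[299.  298.9]
 [407.4 268.2]
 [417.6 304.1]
 [309.2 334.9]]
[[ 511.3   65.5  100. ]
 [ 523.3 -132.2  100. ]
 [ 457.8 -131.8  100. ]
 [ 447.4   61.1  100. ]] [484.9 -34.3 100. ] [198.   65.5 193.2  64. ]
```

```bash
sleep 1
```

```text
(no output)
```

View crops.

View pics/crop1.png

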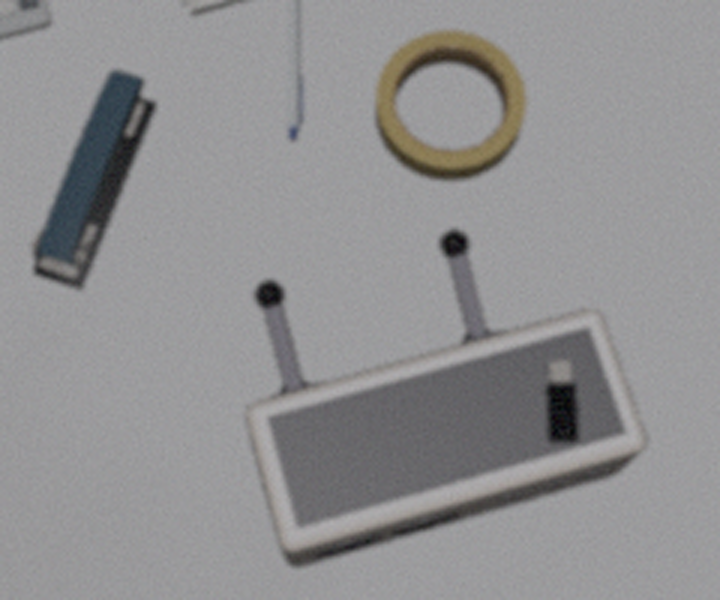

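View pics/crop2.png

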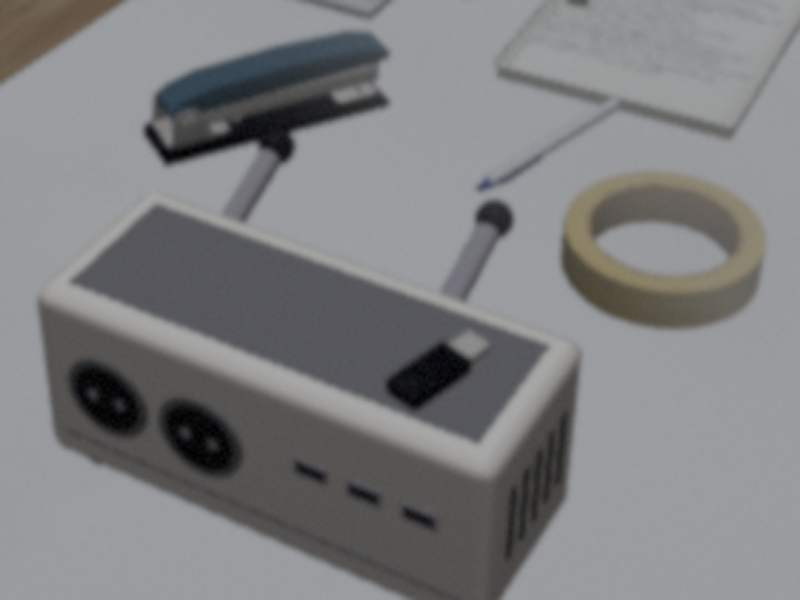

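The crops confirm both bats are up: the left ball in the scene view is really at about (296,231), because the first mask merged with the stapler's base. The right ball is at (373,255). I'll check that and plan the push onto the ball.

```bash
python3 - <<'E'
from h import *
from workcell import manip
np.set_printoptions(precision=3,suppress=True)
print("L tri",tri((296.3,231.1),(299.4,257.9)))
print("tape",onz("top",(360,194),25),"stapler",onz("top",(240,218),44))
c=np.array([484.9,-34.3]);a=0.058;ux=np.array([np.cos(a),np.sin(a)]);uy=np.array([-ux[1],ux[0]])
for b in((585,49.9),(592,-65.3)): d=np.array(b)-c;print("local",d@ux,d@uy)
M=rot(manip.current_eef_rot()).as_matrix();print(M)
for s in(1,-1):
    X=s*np.array([uy[0],uy[1],0]);Y=np.array([0,0,-1.]);Z=np.cross(X,Y)
    q=R.from_matrix(np.array([X,Y,Z]).T).as_quat();q=[q[3],q[0],q[1],q[2]]
    for z in(180,74):
        print(s,q,z,manip.inverse_kinematics([585,50,z],q))
print(manip.current_clock())
E
```

```text
L tri (array([585.777,  49.563,  93.599]), np.float64(0.8470758514221838))
tape [712.155 -98.616  25.   ] stapler [705.657 146.263  44.   ]
local 104.81254138269992 78.25586986865471
local 105.12291620332245 -37.156190452053195
[[ 0.418 -0.001 -0.909]
 [ 0.909 -0.001  0.418]
 [-0.002 -1.    -0.   ]]
1 [np.float64(-0.485291797065813), np.float64(0.485291797065813), np.float64(0.5142877324034025), np.float64(-0.5142877324034025)] 180 [-0.383  0.399  0.247  1.841 -0.12   0.916  1.547]
1 [np.float64(-0.485291797065813), np.float64(0.485291797065813), np.float64(0.5142877324034025), np.float64(-0.5142877324034025)] 74 [-0.307  0.537  0.151  1.906 -0.119  0.707  1.542]
-1 [np.float64(-0.5142877324034026), np.float64(0.5142877324034025), np.float64(-0.4852917970658131), np.float64(0.4852917970658131)] 180 [-0.727  0.474  0.716  1.863 -0.379  0.945 -1.352]
-1 [np.float64(-0.5142877324034026), np.float64(0.5142877324034025), np.float64(-0.4852917970658131), np.float64(0.4852917970658131)] 74 [-0.633  0.611  0.597  1.928 -0.492  0.751 -1.264]
0.1
```

The measurements agree: ball height 94 mm (95 expected), 60 mm behind the rear face, and y = +78 mm (within the 20 to 90 range). Now I approach with the fingers closed.

```bash
python3 - <<'E'
from h import *
from workcell import manip
np.set_printoptions(precision=2,suppress=True)
q=[-0.485291797,0.485291797,0.514287732,-0.514287732]
manip.grip(0)
manip.move_ptp([585,50,200],q)
manip.move_l([585,50,135],feed=100)
manip.sleep(.3)
f0=manip.current_force();print(manip.current_clock(),manip.current_position(),f0,manip.current_grip_width())
for n in("scene","top"):cv2.imwrite(f"pics/{n}1.png",manip.get_image(n)["frame"])
E
```

```text
4.825 [585.28  50.07 135.51] [ 0.04 -0.38  0.37] 0.5723238655772709
```

View pics/scene1.png

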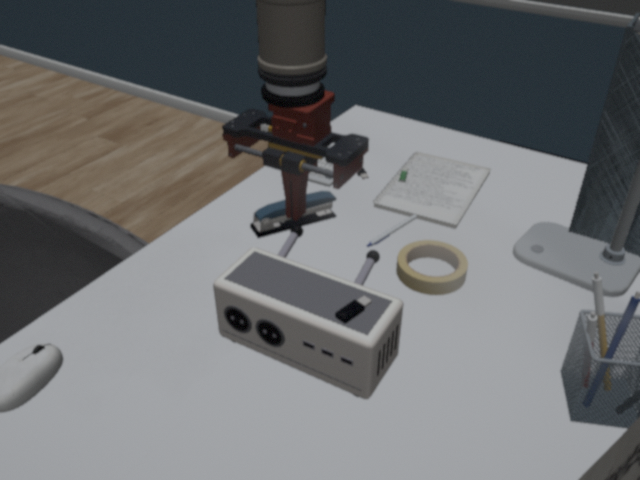

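The closed fingertips (296,222) stand right above the left ball (296,231). Descending in small steps while reading the force.

```bash
python3 - <<'E'
from h import *
from workcell import manip
np.set_printoptions(precision=1,suppress=True)
f0=np.array(manip.current_force())
manip.move_l([585,50,122],feed=60)
for z in range(119,77,-3):
    manip.move_l([585,50,z],feed=30)
    f=np.array(manip.current_force())-f0;print(z-14,f,manip.current_position()[2])
    if np.linalg.norm(f)>15: print("STOP");break
manip.sleep(.2);print(manip.current_force()-f0,manip.current_clock())
E
```

```text
105 [-0.6  0.7  0.1] 118.95158465675773
102 [1.4 1.  4.1] 116.65423550918632
99 [3.3 0.6 5.5] 113.7405052821111
96 [3.4 0.6 3.6] 110.22140591163448
93 [0.8 1.2 2.8] 106.6525398937469
90 [0.6 0.9 2.5] 103.41948300693625
87 [0.5 0.  0.8] 100.41319349764164
84 [-0.3 -0.2  0.8] 97.51998420689533
81 [-0.1  1.1 -0.1] 94.64048754710699
78 [-0.6  0.2  0.1] 91.74184565559715
75 [-0.4  0.1 -0.1] 88.78811105662075
72 [-0.9  0.7  0.1] 85.76662928953046
69 [-0.1  0.7  0.7] 82.7668476905982
66 [-0.4  1.3 -0.2] 79.7816781228622
[ 0.1  1.2 -0.9] 8.9917
```

The force matched a bat: contact at 102–104 mm, a peak of about 5.5 N, then nothing below about 81 mm. I'll retreat and look.

```bash
python3 - <<'E'
from h import *
from workcell import manip
np.set_printoptions(precision=1,suppress=True)
manip.move_l([585,50,220],feed=120)
manip.move_ptp([300,600,260],[-0.595,0.5956,0.3811,-0.382])
manip.sleep(.3)
print(manip.current_clock(),manip.current_force())
for n in("scene","top"):
    im=manip.get_image(n)["frame"];cv2.imwrite(f"pics/{n}2.png",im)
    d=cv2.absdiff(im,cv2.imread(f"pics/{n}0.png")).max(2);d=(cv2.GaussianBlur(d,(3,3),0)>25).astype(np.uint8)
    k,l,s,c=cv2.connectedComponentsWithStats(d);print(n,[tuple(x) for x in s[1:] if x[4]>8])
a=cv2.resize(cv2.imread("pics/top2.png")[160:360,210:450],(480,400),interpolation=2)
b=cv2.resize(cv2.imread("pics/scene2.png")[180:390,200:480],(320,240),interpolation=2)
cv2.imwrite("pics/m2.png",np.hstack([a,cv2.copyMakeBorder(b,0,160,0,0,0)]))
print(proj("top",[585,50,45]),proj("scene",[585,50,45]))
E
```

```text
12.825 [ 1.1  0.4 -0.2]
scene [(np.int32(279), np.int32(226), np.int32(25), np.int32(32), np.int32(344)), (np.int32(292), np.int32(254), np.int32(12), np.int32(11), np.int32(94))]
top [(np.int32(294), np.int32(253), np.int32(12), np.int32(17), np.int32(146))]
[300.7 265.5] [296.1 259.5]
```

View pics/m2.png

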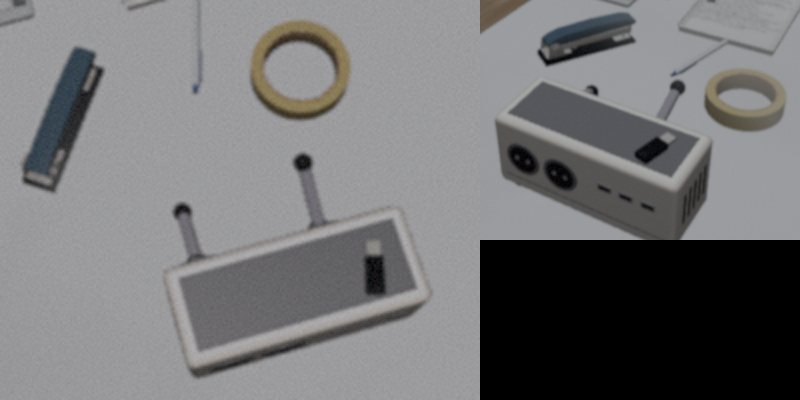

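The left ball now sits low: about (301,265) in the top view and about (297,259) in the scene view, just peeking over the box edge. Both match the predicted positions for a ball 45 mm above the desk. The image differences show nothing else changed: the right bat, stapler, tape and USB stick are where they were.

```bash
python3 -c "
from workcell import manip
manip.finish_job();print(manip.current_clock())"
```

```text
the job is handed in; nothing more can be done
the job is handed in; nothing more can be done
```

The lamp switch (the left-hand one) is down, and I have handed the job in. I closed the fingers, came down over the left bat's ball and pushed it past level until it snapped over. Then I lifted clear and moved the arm away.

- **Feel:** contact came at about 103 mm, with a peak push of about 6 N in all. The force was gone below about 81 mm, so the bat had snapped over.
- **Pictures:** in both views the left ball matches the predicted spot for a ball 45 mm above the desk. Nothing else changed between the before and after pictures, so the right-hand switch is still up and the tape, stapler and USB stick have not moved.
- **Time:** the last clock reading was 12.8 s, taken just before handing in.
- **Disagreement:** my first scene-view mask of the left ball merged with the stapler's base and gave a height of 103 mm. I read the ball's position from the enlarged picture instead, which gave 94 mm against the expected 95 mm.

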